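# Pry the retaining ring off the lap spindle with the hooked pick

## Robot

A 7-joint arm with a two-finger parallel gripper is mounted at the origin on the work surface. World frame = base frame: x ahead of the robot, y to its left, z up, the work surface at z = 0. Lengths are in mm, angles in rad, forces in N, time in s.
With the tool pointing down it reaches from about 425 to 875 mm from the base axis. Payload 9.9 kg.
Tool frame: the origin (TCP) lies at the centre of the arm's flange, where the gripper is bolted on; the fingertips stand 173 mm ahead of it and the grasp point (between the pads) lies 155 mm ahead of it; z points along the fingers, y is the line along which they close (so a half turn about z gives the same grasp; the last joint's range is limited). The gripper opens to 85 mm and grips with 20 to 120 N. Pads are 22 mm wide; open, the fingers measure 114 mm over their backs; the gripper's body (76 mm by 85 mm) begins 54 mm behind the grasp point. The pads swing forward as they close: fully open they stand 13 mm farther back than shut.
Start: joints at [1.06, 0.576, 0.025, 1.437, -0.015, 1.129, -0.057], TCP at [279.429, -614.454, 404.689] pointing down, gripper open.
Joint ranges: [-2.76, 2.76], [-0.34, 2.15], [-1.52, 1.57], [0.19, 2.46], [-1.09, 4.23], [0.17, 1.99], [-2.82, 2.82]. Speed limits (rad/s): [2.22, 2.22, 3.01, 3.01, 3.14, 3.14, 3.14].

## Interface

Orientations are given as a unit quaternion [x, y, z, w].
In Python, from workcell import env gives the robot as it stands.
- The arm moves only by the shell command python3 -m pendant 'ROWS' [FORCE]. ROWS is JSON, a list of rows, each a list of 3 entries, a list of its own where there are three numbers: the opening, from 0 (shut) to 1 (fully open), then the shift along the tool's x, y, z in cm, then the turn about the tool's z in degrees. In form: [[grip, [dx, dy, dz], roll], ...]. A call has 1 to 5 rows; each row is the pose to reach, as a shift and turn from the pose commanded when the call began, along the tool's axes at that moment; what a row does not reach only later rows make up. A row lasts 1/10 s, in which the tool goes at most 50 mm and 8.59 degrees, less where a joint would pass 70% of its speed; a pose out of reach is approached as far as the arm can. A call with a gripper value outside its range is refused whole. The fingers move at their own pace and stop on an object; FORCE is the grip in N (left out, the last holds). Time passes only in rows, so rows that repeat a pose let the fingers close. It gives the time, the measured TCP pose, the force, the opening and the grip force at its end, in the units of the state.
- env.observe(): the state, without advancing time (a new reading comes with each control period).
- env.grab_frame(name): name is "scene" or "side" or "wrist"; returns a dict with "pixels" (480x640x3 uint8, blue, green, red), "depth" (480x640 float32, mm along the optical axis (not along the pixel's ray), 0 where there is no reading), "K" (3x3 intrinsics, pixels), "rvec" (rotation vector, rad) and "tvec" (3), from world to camera coordinates, as OpenCV has them. Camera axes: x right, y down, z forward; pixel columns grow to the right and rows downward; lengths in mm; the calibration is good to about 2 mm. A picture is of the moment at which its call begins.
- env.finish_job(): hands the job in; it is judged then, once.
The state is a dict: "time": time; "joints": joint angles; "joint_velocities": joint speeds; "effort": joint torques, N m; "tcp_pos": TCP position; "orientation": TCP orientation; "force": force on the tool from outside, world axes, zero at the start; "wrist_torque": the same for the moment, N m; "finger_gap": opening from 0.0 (shut) to 1.0 (fully open); "finger_force": force on a finger pad.
Only numpy, scipy, OpenCV 4.12 (cv2) and the standard library are available. Lean on these libraries where they do the work, as an engineer would, in place of code of your own. Each camera call takes 0.05 s, during which the arm holds its last target. There are 200 camera calls.

## Task

The lap plate of the polishing machine has to come off: take the hooked pick from its rack (leave the straight one), hook it behind the closed back of the dark retaining ring and draw the ring out of the spindle groove, so that it lies flat and wholly on the plate, clear of the spindle. Feel your way and pull gently: do not bend the ring, gouge the machine, let the ring jump off the plate or touch the ring with anything but the pick. Then lay the hooked pick back in its own slot of the rack, just as it lay.

Things in the scene. Friction and masses are not known exactly. Their poses are not given: they have to be found in the camera images.
- pick: Hooked pick, about 60 g: black flat-sided handle along its own x, 116 mm long, 14 mm wide and high, then a bent steel wire 3 mm thick. Origin: centre of the handle, on its axis; x towards the hook, z up as it lies in the rack. Grip the handle's middle across y, firmly: the pull acts 37 mm below the handle and tends to tilt it in the grip.
- pick_tip (a point): Centre of the round end (radius 1.5 mm) of the hooked pick's wire, at x = 80.5, z = -37.5 mm in the pick's frame. The wire runs from the handle to x = 82 mm and there turns straight down; its last 5 mm lean back to the handle by 17 degrees, so the upright leg stands 1.5 mm farther forward than the point.
- straight_pick: The other pick in the rack: the same handle, but a plain straight wire that ends 105 mm ahead of the handle's centre. It stays in its slot.
- rack: Pick rack, fixed: base plate 115 x 135 x 10 mm, two upright combs 8 mm thick at x = +42 and -42 mm (76 mm free between them). Slots along x at y = +40 and -40 mm, a pick in each, wire end to +x; either pick may be in either. A slot is 17 mm wide, its lips flare to about 28 mm, 65 mm above the bench. A lying pick's axis is 53 mm above the bench. Origin: centre of the underside.
- lap: Bench lapping machine, fixed: white housing 215 x 205 mm, 68 mm high, control panel on its -x side; on it a grey splash bowl 200 mm across and in it the flat round lap plate, 170 mm across, top face 92 mm above the bench. Its spindle and finely ground lap face are marked by a tool that bears on them with over 12 N. Origin: on the bench under the spindle axis.
- spindle (a point): Point on the vertical spindle axis at the height of the lap plate's top face. The steel spindle is 28 mm in diameter and stands 30 mm above the plate; its groove, 22 mm in diameter, takes the lowest 5 mm, directly on the plate.
- ring: Dark sprung retaining ring, E-type, 51 mm outside, 3 mm thick, 28 g, flat on the plate in the spindle groove, where it can turn. Origin: its centre, underside; z up. Closed back at -x, open mouth at +x: it comes off along its own -x. Its jaws spread at 10 to 13 N of pull over the first 6 mm (over 20 N bends it), then the pull fades; by 11 mm it springs free and may run on a few mm.
- ring_gap (a point): Centre, level with the ring's top, of the gap for the pick behind the ring's back: 16.75 mm from the ring's centre along its -x. Open from above, 5.5 mm wide between spindle (radius 14 mm) and band (radius 19.5 to 25.5 mm), 18 mm long between two inward lands. The plate lies 3 mm below: the point must reach down to it and stay down there in the pull, or it rides over the thin ring.
Mind the look-alikes: they are no part of the job. Of the things like the pick, leave any that is orange; of the rest the smaller one is meant.

How it is judged (in metres and radians):
On the way, in this order (a step that is already met when the one before it is completed fails the run):
1. the hooked pick is lifted out of the rack (height (world z) of pick above 0.09 m), for 0.2 s.
2. its point is down in the gap between the spindle and the ring's back, the ring still in its groove (x of pick_tip in the frame of ring between -0.0195 and -0.011 m and y of pick_tip in the frame of ring between -0.014 and 0.014 m and z of pick_tip in the frame of ring below 0.003 m and horizontal distance between ring and spindle below 0.005 m), for 0.1 s.
3. the ring is drawn out of the groove, clear of the spindle, lying on the plate (horizontal distance between ring and spindle between 0.034 and 0.06 m and z of ring in the frame of spindle below 0.004 m and angle between ring's own z axis and vertical below 0.12 rad), for 0.2 s.
At the end, for the whole second after the job is handed in: The ring lies flat and still on the lap plate, its centre 34 to 60 mm from the spindle axis; the hooked pick lies at rest, hook down and let go, in the slot it came from, within 20 mm of where it was (all of step 3 and z of ring in the frame of spindle above -0.003 m and linear speed of each of ring, pick below 0.02 m/s and distance of pick from where it was at the start of the episode below 0.02 m and z of pick in the frame of rack between 0.049 and 0.057 m and angle between the x axis of pick and the x axis of rack, either way round below 0.12 rad and angle between pick's own z axis and vertical below 0.15 rad and contact force between the fingers and pick below 0.1 N); the robot touches nothing.
It fails at once if the pick pushes or pulls the ring with more than 20 N (ring bent) (contact force between pick and ring above 20 N).
It fails at once if the pick bears on the machine with more than 12 N (spindle or lap face gouged) (contact force between pick and lap above 12 N).
It fails at once if the ring is touched by the fingers or the arm (contact force between any of the fingers, the arm and ring above 0.5 N).
It fails at once if the ring jumps up or off the plate (z of ring in the frame of spindle above 0.03 m or horizontal distance between ring and spindle above 0.085 m).
It fails at once if the straight pick is moved (distance of straight_pick from where it was at the start of the episode above 0.02 m).
It also fails if it takes over 58 s, if anything falls off the work surface, if the arm or the gripper's body presses on something with over 40 N, if the wrist force passes 120 N, or if a joint passes its speed limit or range.

## Working session

There is one attempt and no reset: what is moved stays moved. The work goes in short steps, Python scripts to look and compute and a shell command to move; the robot and the scene stay as the last step left them, time stands still between calls to the robot, and variables do not carry over. Pictures are saved under pics/ and viewed, at most 13 in all, crops included, and the job is handed in when it is done.

```bash
mkdir -p pics; cat > h.py <<'E'
import numpy as np, cv2, pickle
from scipy.spatial.transform import Rotation as R
def grab(env,n,tag):
    f=env.grab_frame(n); pickle.dump(f,open(f'pics/{tag}.pkl','wb')); cv2.imwrite(f'pics/{tag}.png',f['pixels']); return f
def load(tag): return pickle.load(open(f'pics/{tag}.pkl','rb'))
def w(f,u,v,z=None):
    K=np.array(f['K']);Rm=cv2.Rodrigues(np.array(f['rvec'],float))[0];t=np.array(f['tvec'],float).ravel()
    d=np.linalg.inv(K)@[u,v,1]; c=-Rm.T@t; dw=Rm.T@d
    s=f['depth'][int(round(v)),int(round(u))] if z is None else (z-c[2])/dw[2]
    return np.round(c+s*dw,1)
E
python3 - <<'E'
from workcell import env
from h import *
for n in ("scene","side"): grab(env,n,n+"0")
o=env.observe(); print(o['tcp_pos'],o['orientation'],o['force'],R.from_quat(o['orientation']).as_matrix().round(3))
E
```

```text
[ 279.38284443 -614.31835084  403.93046553] [ 9.77310011e-01  2.11812604e-01 -2.07935566e-04 -7.20615953e-04] [ 0.25884283 -1.58547855  0.92445884] [[ 0.91   0.414 -0.001]
 [ 0.414 -0.91   0.001]
 [-0.    -0.001 -1.   ]]
```

View pics/scene0.png

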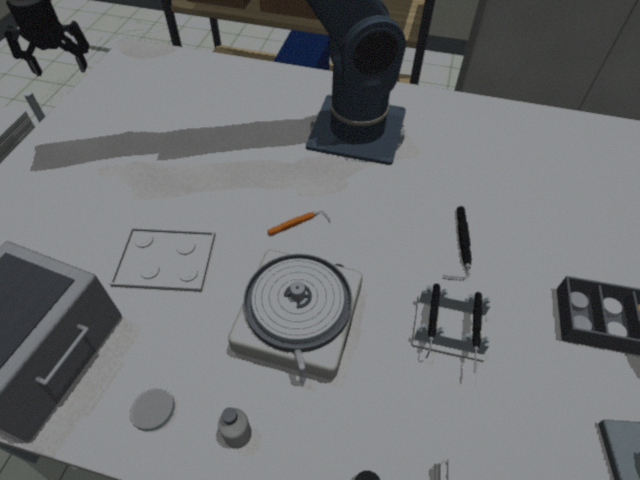

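View pics/side0.png

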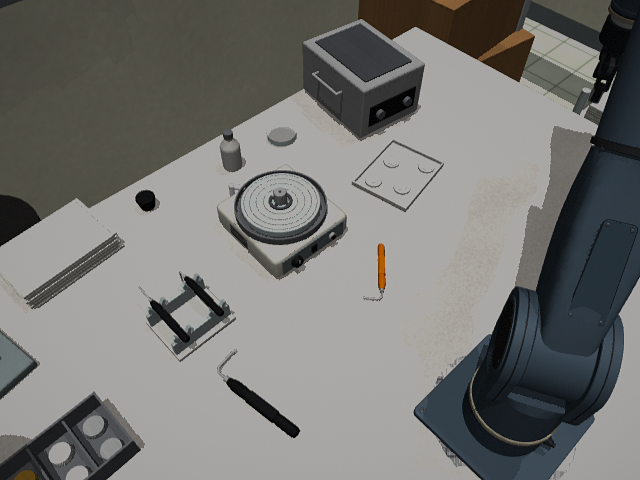

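```bash
python3 - <<'E'
from h import *
a=load('scene0');b=load('side0')
c=lambda f,x,y,s:cv2.resize(f['pixels'][y:y+75*4//s*1,x:x+100*4//s],(400,300),interpolation=cv2.INTER_CUBIC)
im=np.vstack([np.hstack([c(a,400,270,4),c(b,135,260,4)]),np.hstack([c(a,247,260,4),c(b,232,165,4)])])
cv2.imwrite('pics/z.png',im)
for n,u,v in [('A h0',435,288),('A h1',432,332),('B h0',478,296),('B h1',477,343)]: print(n,w(a,u,v,60),w(a,u,v))
for n,u,v in [('spin',297,288)]: print(n,w(a,u,v,122),w(a,u,v))
for n,u,v in [('spin',280,190),('P1a',187,278),('P1b',222,313),('P2a',152,303),('P2b',187,340)]: print(n,w(b,u,v,122 if n=='spin' else 60),w(b,u,v))
E
```

```text
A h0 [493.8 255.9  60. ] [493.3 256.   59.2]
A h1 [589.  261.3  60. ] [588.8 261.4  59.7]
B h0 [490.  337.5  60. ] [491.9 336.8  62.7]
B h1 [589.4 341.7  60. ] [588.  342.3  57.5]
spin [600.2  10.8 122. ] [599.7  10.6 121.1]
spin [595.9   7.3 122. ] [595.7   7.4 122.2]
P1a [584.6 262.2  60. ] [584.7 262.1  59.8]
P1b [473.3 258.7  60. ] [476.6 257.2  54.1]
P2a [581.8 344.4  60. ] [581.8 344.4  59.9]
P2b [470.8 339.9  60. ] [475.4 338.5  51.8]
```

View pics/z.png

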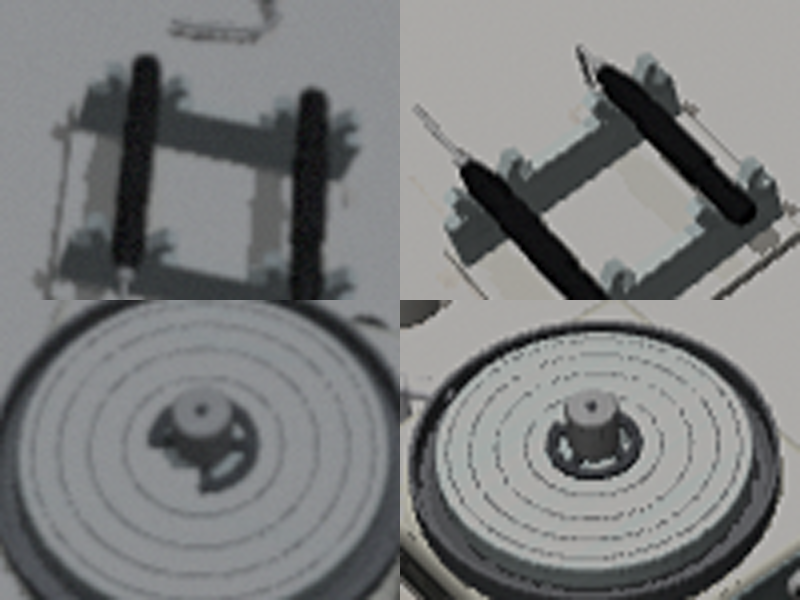

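```bash
python3 -m pendant '[[1,[3.6,-3.2,0],0],[1,[7.2,-6.4,0],0],[1,[10.8,-9.6,0],0],[1,[14.4,-12.8,0],0],[1,[18,-15.8,0],0]]' 60
python3 -m pendant '[[1,[3.6,-3.2,0],0],[1,[7.2,-6.4,0],0],[1,[10.8,-9.6,0],0],[1,[14.4,-12.8,0],0],[1,[18,-15.8,0],0]]'
python3 -m pendant '[[1,[3.5,-3,0],4],[1,[7,-6,0],8],[1,[10.5,-9,0],16],[1,[14,-12,0],22],[1,[15.4,-13.6,0],24]]'
python3 - <<'E'
from workcell import env
from h import *
f=grab(env,'wrist','w1'); o=env.observe(); print(o['tcp_pos'],R.from_quat(o['orientation']).as_matrix().round(3),o['time'],o['force'])
a=load('scene0')
E
```

```text
time: 0.6
tcp_pos: [378.2, -394.1, 404.5]
orientation: [0.977, 0.212, -0.0, -0.0]
force: [0.4, -0.2, 0.8]
finger_gap: 0.998
finger_force: 0.0
time: 1.1
tcp_pos: [476.6, -175.8, 404.6]
orientation: [0.977, 0.212, -0.0, -0.0]
force: [1.1, -0.4, 0.1]
finger_gap: 0.999
finger_force: 0.0
time: 1.6
tcp_pos: [561.4, 14.6, 404.2]
orientation: [1.0, 0.004, 0.0, -0.001]
force: [0.5, 0.4, -0.8]
finger_gap: 0.999
finger_force: 0.0
[561.61078857  16.83203373 404.13311943] [[ 1.     0.011  0.   ]
 [ 0.011 -1.     0.003]
 [ 0.    -0.003 -1.   ]] 1.65 [0.80188213 3.37515931 0.24103536]
```

View pics/w1.png

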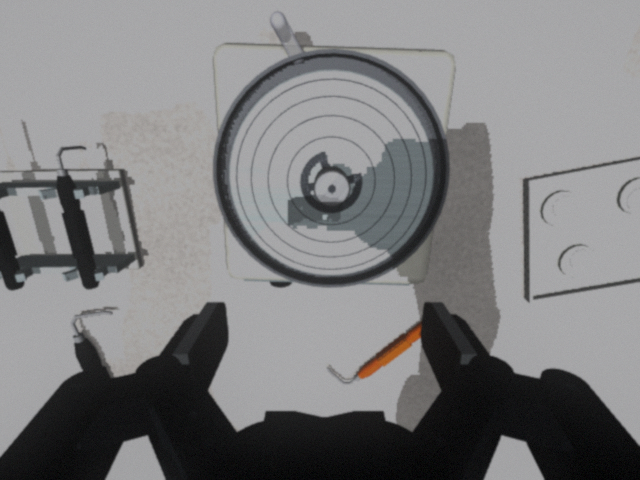

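```bash
cat >> h.py <<'E'
def proj(f,P): return cv2.projectPoints(np.array(P,float).reshape(-1,1,3),np.array(f['rvec'],float),np.array(f['tvec'],float),np.array(f['K'],float),None)[0][:,0]
def top(f,cx,cy,z,s,half):
    # rectified: image right=+x, up=+y ; s px/mm
    q=[[cx-half,cy+half,z],[cx+half,cy+half,z],[cx+half,cy-half,z],[cx-half,cy-half,z]]
    n=2*half*s; H=cv2.getPerspectiveTransform(proj(f,q).astype(np.float32),np.float32([[0,0],[n,0],[n,n],[0,n]]))
    return cv2.warpPerspective(f['pixels'],H,(int(n),int(n)),flags=cv2.INTER_CUBIC)
E
python3 - <<'E'
from h import *
f=load('w1'); cx,cy=598,10
a=top(f,cx,cy,95,6,45); b=top(f,cx,cy,95,1,110)
a=cv2.convertScaleAbs(a,alpha=1.3)
cv2.imwrite('pics/r1.png',a)
print('spindle top',w(f,332,188,122),w(f,332,188))
# bowl & rim depth profile heights along -x/+y direction
for r in range(60,112,4):
    p=np.array([cx-.7*r,cy+.7*r,92]); u=proj(f,[p])[0]; print(r,w(f,*u),end=' ')
# plate circle: handle A points
print(); print([w(f,u,v,60) for u,v in ((63,180),(86,283))],[w(f,u,v) for u,v in ((63,180),(86,283))])
print(cv2.Rodrigues(np.array(f['rvec'],float))[0].round(3))
E
```

```text
spindle top [598.5   9.3 122. ] [598.7   9.3 122.9]
60 [556.  52.  92.] 64 [553.1  54.9  91.6] 68 [550.5  57.5  92.4] 72 [548.1  60.2  93.4] 76 [545.2  63.   93. ] 80 [542.3  65.9  92.8] 84 [539.2  68.8  91.9] 88 [528.5  75.8  71.2] 92 [529.7  76.5  82. ] 96 [528.   78.7  85. ] 100 [518.3  85.5  68.2] 104 [515.6  88.3  69.1] 108 [512.5  91.4  68.9] 
[array([592.5, 257.5,  60. ]), array([487.1, 258.6,  60. ])] [array([592.2, 259.1,  57.9]), array([487.4, 258.1,  60.6])]
[[ 0.009 -1.    -0.002]
 [-0.949 -0.009  0.316]
 [-0.316 -0.001 -0.949]]
```

View pics/r1.png

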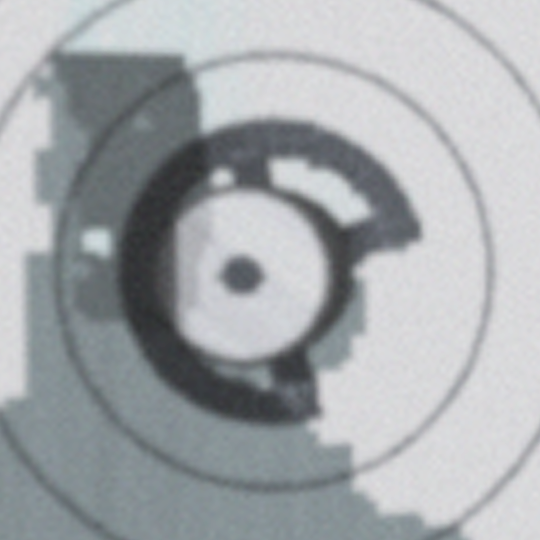

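```bash
python3 -m pendant '[[1,[-0.6,-4.8,0],0],[1,[-1.2,-9.6,0],0],[1,[-1.8,-14.4,1],0],[0.7,[-2.4,-19.2,3],0],[0.7,[-2.9,-24.0,4],0]]'
python3 -m pendant '[[0.7,[0,-0.2,4],0],[0.7,[0,-0.2,6],0],[0.7,[0,-0.2,6],0]]'
python3 - <<'E'
from workcell import env
from h import *
f=grab(env,'wrist','w2'); o=env.observe(); print(o['tcp_pos'],R.from_quat(o['orientation']).as_matrix().round(3),o['time'],o['force'])
E
```

```text
time: 2.15
tcp_pos: [528.8, 249.0, 363.8]
orientation: [1.0, 0.004, -0.001, 0.001]
force: [0.6, -0.6, -0.1]
finger_gap: 0.704
finger_force: 0.0
time: 2.45
tcp_pos: [528.4, 249.6, 302.0]
orientation: [1.0, 0.004, -0.003, 0.002]
force: [0.2, -0.3, -1.0]
finger_gap: 0.7
finger_force: 0.0
[529.1593071  249.54533524 303.9449285 ] [[ 1.     0.008 -0.003]
 [ 0.008 -1.    -0.002]
 [-0.003  0.002 -1.   ]] 2.5 [ 0.19513534 -0.60567062  0.03876888]
```

View pics/w2.png

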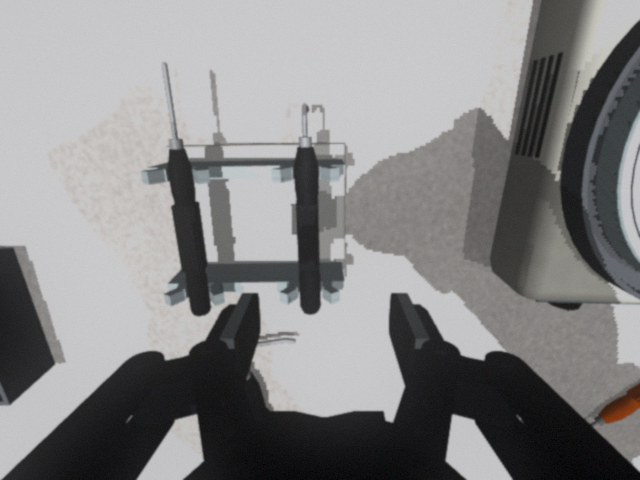

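```bash
python3 - <<'E'
from h import *
f=load('w2')
for u,v in ((305.5,150),(306.5,172),(308.5,230),(310.5,300),(311,312),(305,138),(305,108)): print(u,v,w(f,u,v,60),w(f,u,v,53),w(f,u,v))
E
```

```text
305.5 150 [594.4 260.6  60. ] [593.9 260.9  53. ] [594.3 260.7  58.3]
306.5 172 [581.2 260.1  60. ] [580.2 260.4  53. ] [581.4 260.   61.2]
308.5 230 [543.6 259.   60. ] [541.4 259.3  53. ] [543.6 259.   60.1]
310.5 300 [492.  257.9  60. ] [488.1 258.2  53. ] [492.  257.9  60.1]
311 312 [482.3 257.6  60. ] [478.1 257.9  53. ] [482.7 257.6  60.5]
305 138 [601.4 260.8  60. ] [601.1 261.2  53. ] [601.3 261.   56.7]
305 108 [618.2 260.7  60. ] [618.5 261.   53. ] [618.6 261.1  51.3]
```

```bash
python3 -m pendant '[[0.7,[0.4,-0.5,1.5],-1],[0.7,[0.8,-0.95,5],-1],[0.7,[0.8,-0.95,8],-1],[0.7,[0.8,-0.95,9.4],-1],[0.7,[0.8,-0.95,9.4],-1]]' 
python3 -m pendant '[[0,[0,0,0],0],[0,[0,0,0],0],[0,[0,0,0],0],[0,[0,0,0],0],[0,[0,0,0],0]]' 100
python3 -m pendant '[[0,[0,0,0],0],[0,[0,0,0],0],[0,[0,0,-1],0],[0,[0,0,-3],0],[0,[0,0,-5],0]]' 100
python3 -m pendant '[[0,[0,0,-4],0],[0,[0,0,-8],0],[0,[0,0,-12],0],[0,[0,0,-12],0]]' 100
```

```text
time: 3.0
tcp_pos: [537.3, 259.2, 209.9]
orientation: [1.0, 0.013, -0.001, 0.001]
force: [-0.4, 0.1, 1.8]
finger_gap: 0.698
finger_force: 0.0
time: 3.5
tcp_pos: [537.8, 259.7, 212.7]
orientation: [1.0, 0.013, 0.001, -0.001]
force: [-1.1, -1.4, 7.5]
finger_gap: 0.137
finger_force: 97.8
time: 4.0
tcp_pos: [537.3, 259.5, 262.3]
orientation: [1.0, 0.013, -0.0, 0.0]
force: [0.7, -0.3, -1.0]
finger_gap: 0.137
finger_force: 97.8
time: 4.4
tcp_pos: [538.3, 260.0, 387.8]
orientation: [1.0, 0.013, 0.005, -0.002]
force: [-0.5, -0.1, -1.4]
finger_gap: 0.139
finger_force: 97.8
```

```bash
python3 -m pendant '[[0,[-0.6,4,0],6],[0,[-1.2,8,0],12],[0,[-1.8,12,0],18],[0,[-2.4,16,0],24],[0,[-3.0,20.2,0],30.5]]'
python3 -m pendant '[[0,[0,0,3],0],[0,[0,0,4],0],[0,[0,0,4],0],[0,[0,0,4],0]]'
python3 - <<'E'
from workcell import env
from h import *
f=grab(env,'wrist','w3'); o=env.observe(); print(o['tcp_pos'],R.from_quat(o['orientation']).as_matrix().round(4),o['time'],o['force'])
g=grab(env,'side','s3')
im=np.hstack([cv2.resize(f['pixels'][60:360,190:490],(400,400),interpolation=2),cv2.resize(g['pixels'][100:250,200:350],(400,400),interpolation=2)])
cv2.imwrite('pics/m3.png',im)
E
```

```text
time: 4.9
tcp_pos: [511.8, 55.5, 381.5]
orientation: [0.968, -0.253, 0.0, -0.0]
force: [0.1, -0.5, -1.0]
finger_gap: 0.139
finger_force: 97.7
time: 5.3
tcp_pos: [512.8, 58.0, 341.4]
orientation: [0.968, -0.25, -0.0, -0.0]
force: [-0.6, -0.3, -0.5]
finger_gap: 0.138
finger_force: 97.8
[512.88231755  57.89713759 341.72238295] [[ 8.751e-01 -4.839e-01  7.000e-04]
 [-4.839e-01 -8.751e-01  6.000e-04]
 [ 4.000e-04 -9.000e-04 -1.000e+00]] 5.35 [0.00548026 0.27210766 0.1747362 ]
```

View pics/m3.png

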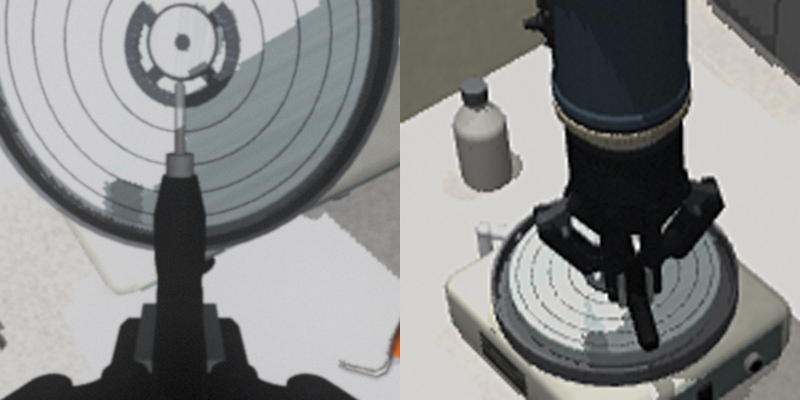

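```bash
python3 - <<'E'
from h import *
f=load('w3')
X=np.array([.8751,-.4839]);Y=np.array([.4839,.8751])
tcp=np.array([512.9,57.9])
def l(p): d=p[:2]-tcp; return (d@X).round(1),(d@Y).round(1),p[2]
print('spin',w(f,326.5,91.5,122),w(f,326.5,91.5),l(w(f,326.5,91.5,122)))
D=f['depth']
for u in (322,324,325,326,327,328): print(u,[ (int(v),*l(w(f,u,v))) for v in (121,123,125,127,130,150)])
print('handle',[l(w(f,u,v)) for u,v in ((325,200),(325,230),(325,260))])
E
```

```text
spin [598.2   9.7 122. ] [598.1   9.8 123.4] (np.float64(98.0), np.float64(-0.9), np.float64(122.0))
322 [(121, np.float64(83.9), np.float64(1.7), np.float64(92.1)), (123, np.float64(82.4), np.float64(1.1), np.float64(176.9)), (125, np.float64(81.7), np.float64(1.1), np.float64(177.8)), (127, np.float64(81.0), np.float64(1.1), np.float64(177.5)), (130, np.float64(80.0), np.float64(1.0), np.float64(179.6)), (150, np.float64(73.0), np.float64(1.1), np.float64(183.5))]
324 [(121, np.float64(83.9), np.float64(0.4), np.float64(92.4)), (123, np.float64(82.4), np.float64(0.3), np.float64(178.0)), (125, np.float64(81.6), np.float64(0.3), np.float64(178.4)), (127, np.float64(81.0), np.float64(0.3), np.float64(179.3)), (130, np.float64(79.9), np.float64(0.3), np.float64(180.4)), (150, np.float64(73.1), np.float64(0.3), np.float64(183.9))]
325 [(121, np.float64(83.8), np.float64(-0.1), np.float64(91.8)), (123, np.float64(82.4), np.float64(-0.0), np.float64(177.5)), (125, np.float64(81.7), np.float64(-0.1), np.float64(179.3)), (127, np.float64(80.9), np.float64(-0.0), np.float64(178.4)), (130, n
[... 723 characters left out ...]
, np.float64(178.8)), (130, np.float64(80.0), np.float64(-0.8), np.float64(179.5)), (150, np.float64(72.9), np.float64(-0.8), np.float64(182.6))]
328 [(121, np.float64(83.8), np.float64(-2.0), np.float64(93.3)), (123, np.float64(82.4), np.float64(-1.2), np.float64(176.2)), (125, np.float64(81.7), np.float64(-1.2), np.float64(177.4)), (127, np.float64(81.0), np.float64(-1.2), np.float64(177.8)), (130, np.float64(79.9), np.float64(-1.2), np.float64(178.8)), (150, np.float64(73.0), np.float64(-1.1), np.float64(183.3))]
handle [(np.float64(55.1), np.float64(-0.1), np.float64(187.2)), (np.float64(44.5), np.float64(-0.1), np.float64(190.4)), (np.float64(32.0), np.float64(-0.2), np.float64(189.3))]
```

```bash
python3 -m pendant '[[0,[-0.2,0.09,2],0],[0,[-0.2,0.09,3.5],0],[0,[-0.2,0.09,4.4],0],[0,[-0.2,0.09,4.4],0],[0,[-0.2,0.09,4.4],0]]'
python3 -m pendant '[[0,[0.1,0,0],0],[0,[0.1,0,0],0],[0,[0.1,0,0],0]]'
python3 -m pendant '[[0,[0.1,0,0],0],[0,[0.1,0,0],0],[0,[0.1,0,0],0]]'
python3 - <<'E'
from workcell import env
from h import *
f=grab(env,'wrist','w4'); o=env.observe(); print(o['tcp_pos'],R.from_quat(o['orientation']).as_matrix().round(4),o['time'],o['force'])
g=grab(env,'scene','s4')
im=np.hstack([cv2.resize(f['pixels'][20:220,226:426],(400,400),interpolation=2),cv2.resize(g['pixels'][260:340,255:335],(400,400),interpolation=2)])
cv2.imwrite('pics/m4.png',im)
E
```

```text
time: 5.9
tcp_pos: [510.7, 57.2, 297.5]
orientation: [0.968, -0.251, 0.0, -0.0]
force: [0.3, -0.4, -1.3]
finger_gap: 0.14
finger_force: 97.8
time: 6.2
tcp_pos: [511.4, 56.5, 297.5]
orientation: [0.968, -0.251, 0.0, -0.0]
force: [-0.5, 0.2, -0.2]
finger_gap: 0.138
finger_force: 97.8
time: 6.5
tcp_pos: [512.1, 56.1, 297.1]
orientation: [0.968, -0.251, 0.0, -0.0]
force: [0.8, -0.4, -1.3]
finger_gap: 0.139
finger_force: 97.8
[512.08990366  56.0614492  297.04792763] [[ 0.8742 -0.4855 -0.    ]
 [-0.4855 -0.8742  0.    ]
 [-0.     -0.     -1.    ]] 6.55 [ 0.02748107  1.03342329 -0.81640434]
```

View pics/m4.png

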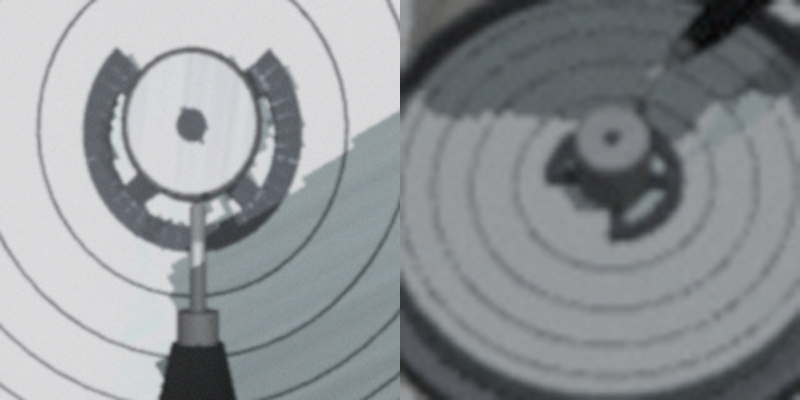

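```bash
python3 - <<'E'
from h import *
f=load('w4')
X=np.array([.8742,-.4855]);Y=np.array([.4855,.8742])
tcp=np.array([512.1,56.1])
def l(p): d=p[:2]-tcp; return (d@X).round(1),(d@Y).round(1),p[2]
print('spin',w(f,321.5,83,122),l(w(f,321.5,83,122)))
print('ring',[l(w(f,u,83,95)) for u in (267.5,377)])
for v in (120,122,123,124,126,128,130,150): print(v,l(w(f,325,v)))
print('wire edges',[l(w(f,u,150,138)) for u in (321,328.5)])
E
```

```text
spin [598.    9.8 122. ] (np.float64(97.6), np.float64(1.2), np.float64(122.0))
ring [(np.float64(100.5), np.float64(26.5), np.float64(95.0)), (np.float64(100.5), np.float64(-24.4), np.float64(95.0))]
120 (np.float64(83.8), np.float64(-0.2), np.float64(121.5))
122 (np.float64(83.0), np.float64(-0.1), np.float64(133.0))
123 (np.float64(82.7), np.float64(-0.2), np.float64(132.5))
124 (np.float64(82.3), np.float64(-0.1), np.float64(133.7))
126 (np.float64(81.7), np.float64(-0.2), np.float64(133.9))
128 (np.float64(80.9), np.float64(-0.1), np.float64(135.6))
130 (np.float64(80.3), np.float64(-0.1), np.float64(135.7))
150 (np.float64(73.3), np.float64(-0.1), np.float64(138.6))
wire edges [(np.float64(73.2), np.float64(1.3), np.float64(138.0)), (np.float64(73.2), np.float64(-1.4), np.float64(138.0))]
```

```bash
python3 -m pendant '[[0,[0,-0.12,0],0],[0,[0,-0.12,0.2],0],[0,[0,-0.12,0.3],0],[0,[0,-0.12,0.3],0]]'
python3 -m pendant '[[0,[0,0,0.1],0],[0,[0,0,0.15],0],[0,[0,0,0.15],0]]'
python3 -m pendant '[[0,[0,0,0.05],0],[0,[0,0,0.1],0],[0,[0,0,0.1],0]]'
```

```text
time: 7.0
tcp_pos: [512.6, 57.1, 293.8]
orientation: [0.968, -0.251, -0.0, 0.0]
force: [-1.5, -0.5, -0.6]
finger_gap: 0.139
finger_force: 97.8
time: 7.3
tcp_pos: [512.6, 57.1, 292.5]
orientation: [0.968, -0.251, -0.0, 0.0]
force: [0.5, -0.3, 0.1]
finger_gap: 0.14
finger_force: 97.8
time: 7.6
tcp_pos: [512.7, 57.1, 291.5]
orientation: [0.968, -0.251, -0.0, 0.0]
force: [0.3, -0.7, -1.6]
finger_gap: 0.142
finger_force: 97.8
```

```bash
python3 -m pendant '[[0,[0,0,0.06],0],[0,[0,0,0.06],0],[0,[0,0,0.06],0]]'
python3 -m pendant '[[0,[0,0,0.05],0],[0,[0,0,0.05],0],[0,[0,0,0.05],0]]'
```

```text
time: 7.9
tcp_pos: [512.7, 57.1, 290.9]
orientation: [0.968, -0.251, -0.0, -0.0]
force: [-0.8, -0.6, -0.6]
finger_gap: 0.135
finger_force: 97.8
time: 8.2
tcp_pos: [512.7, 57.1, 290.5]
orientation: [0.968, -0.251, 0.0, -0.0]
force: [-0.3, -0.8, -0.6]
finger_gap: 0.141
finger_force: 97.8
```

```bash
python3 -m pendant '[[0,[0,0,0.04],0],[0,[0,0,0.04],0],[0,[0,0,0.04],0]]'
python3 -m pendant '[[0,[0,0,0.04],0],[0,[0,0,0.04],0],[0,[0,0,0.04],0]]'
```

```text
time: 8.5
tcp_pos: [512.7, 57.1, 290.1]
orientation: [0.968, -0.251, -0.0, -0.0]
force: [-0.8, 0.1, 2.0]
finger_gap: 0.139
finger_force: 97.9
time: 8.8
tcp_pos: [512.6, 57.2, 289.7]
orientation: [0.968, -0.251, -0.0, -0.0]
force: [-1.3, 1.0, 1.6]
finger_gap: 0.138
finger_force: 98.1
```

```bash
python3 -m pendant '[[0,[-0.05,0,0],0],[0,[-0.1,0,0],0],[0,[-0.1,0,0],0]]'
python3 -m pendant '[[0,[-0.05,0,0],0],[0,[-0.1,0,0],0],[0,[-0.1,0,0],0]]'
```

```text
time: 9.1
tcp_pos: [512.0, 57.6, 289.7]
orientation: [0.968, -0.251, 0.0, -0.0]
force: [0.8, -0.5, 0.9]
finger_gap: 0.141
finger_force: 98.0
time: 9.4
tcp_pos: [511.0, 58.1, 289.7]
orientation: [0.968, -0.251, 0.0, -0.0]
force: [1.6, -0.4, 0.9]
finger_gap: 0.14
finger_force: 98.1
```

```bash
python3 -m pendant '[[0,[-0.05,0,0],0],[0,[-0.1,0,0],0],[0,[-0.1,0,0],0]]'
python3 -m pendant '[[0,[-0.05,0,0],0],[0,[-0.1,0,0],0],[0,[-0.1,0,0],0]]'
```

```text
time: 9.7
tcp_pos: [510.2, 58.5, 289.7]
orientation: [0.968, -0.251, 0.0, -0.0]
force: [2.6, -0.8, 0.7]
finger_gap: 0.137
finger_force: 98.0
time: 10.0
tcp_pos: [509.6, 58.8, 289.8]
orientation: [0.968, -0.251, 0.001, -0.0]
force: [3.5, -3.0, -0.0]
finger_gap: 0.136
finger_force: 97.9
```

```bash
python3 -m pendant '[[0,[-0.05,0,0.03],0],[0,[-0.1,0,0.03],0],[0,[-0.1,0,0.03],0]]'
python3 -m pendant '[[0,[-0.05,0,0],0],[0,[-0.1,0,0],0],[0,[-0.1,0,0],0]]'
```

```text
time: 10.3
tcp_pos: [509.1, 59.2, 289.6]
orientation: [0.968, -0.251, 0.001, -0.0]
force: [6.4, -3.4, -0.6]
finger_gap: 0.138
finger_force: 97.9
time: 10.6
tcp_pos: [508.6, 59.5, 289.8]
orientation: [0.968, -0.251, 0.002, -0.0]
force: [7.9, -4.9, -1.0]
finger_gap: 0.136
finger_force: 97.9
```

```bash
python3 -m pendant '[[0,[-0.05,0,0.05],0],[0,[-0.1,0,0.05],0],[0,[-0.1,0,0.05],0]]'
python3 -m pendant '[[0,[-0.05,0,0.02],0],[0,[-0.1,0,0.02],0],[0,[-0.1,0,0.02],0]]'
python3 - <<'E'
from workcell import env
from h import *
f=grab(env,'wrist','w5')
cv2.imwrite('pics/m5.png',cv2.resize(f['pixels'][20:220,226:426],(600,600),interpolation=2))
E
```

```text
time: 10.9
tcp_pos: [508.2, 59.7, 289.4]
orientation: [0.968, -0.251, 0.002, -0.0]
force: [8.9, -5.1, -1.2]
finger_gap: 0.139
finger_force: 97.8
time: 11.2
tcp_pos: [507.4, 60.2, 289.3]
orientation: [0.968, -0.251, 0.003, -0.0]
force: [9.4, -4.9, -1.5]
finger_gap: 0.137
finger_force: 97.8
```

View pics/m5.png

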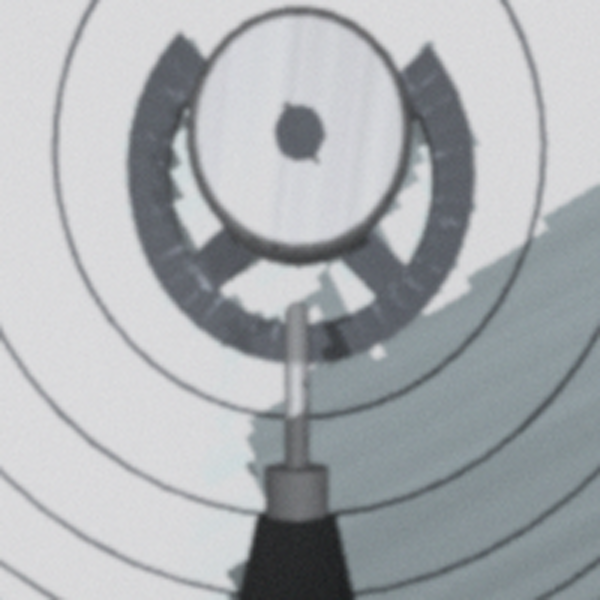

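```bash
python3 -m pendant '[[0,[-0.05,0,0.03],0],[0,[-0.1,0,0.03],0],[0,[-0.15,0,0.03],0]]'
python3 -m pendant '[[0,[-0.05,0,0.03],0],[0,[-0.1,0,0.03],0],[0,[-0.15,0,0.03],0]]'
```

```text
time: 11.55
tcp_pos: [506.4, 60.8, 289.1]
orientation: [0.968, -0.251, 0.003, -0.0]
force: [11.5, -6.2, -1.4]
finger_gap: 0.139
finger_force: 97.8
time: 11.85
tcp_pos: [505.1, 61.7, 288.8]
orientation: [0.968, -0.251, 0.003, -0.001]
force: [7.7, -5.1, -0.8]
finger_gap: 0.138
finger_force: 97.8
```

```bash
python3 -m pendant '[[0,[-0.05,0,0],0],[0,[-0.1,0,0],0],[0,[-0.15,0,0],0]]'
python3 -m pendant '[[0,[-0.05,0,0],0],[0,[-0.1,0,0],0],[0,[-0.15,0,0],0]]'
```

```text
time: 12.15
tcp_pos: [503.9, 62.3, 288.8]
orientation: [0.968, -0.251, 0.003, -0.001]
force: [11.0, -6.0, -1.1]
finger_gap: 0.142
finger_force: 97.7
time: 12.45
tcp_pos: [501.7, 63.4, 288.6]
orientation: [0.968, -0.251, 0.002, -0.0]
force: [6.5, -3.0, 1.7]
finger_gap: 0.14
finger_force: 98.1
```

```bash
python3 -m pendant '[[0,[-0.05,0,-0.04],0],[0,[-0.1,0,-0.04],0],[0,[-0.1,0,-0.04],0]]'
python3 -m pendant '[[0,[-0.05,0,-0.03],0],[0,[-0.1,0,-0.03],0],[0,[-0.1,0,-0.03],0]]'
```

```text
time: 12.75
tcp_pos: [499.8, 64.4, 288.7]
orientation: [0.968, -0.251, 0.0, -0.0]
force: [2.4, -1.7, 3.4]
finger_gap: 0.143
finger_force: 98.3
time: 13.05
tcp_pos: [498.4, 65.1, 288.7]
orientation: [0.968, -0.251, -0.0, 0.0]
force: [0.2, 0.3, 4.3]
finger_gap: 0.137
finger_force: 98.3
```

```bash
python3 -m pendant '[[0,[-0.1,0,-0.05],0],[0,[-0.2,0,-0.08],0],[0,[-0.3,0,-0.08],0],[0,[-0.4,0,-0.08],0],[0,[-0.5,0,-0.08],0]]'
python3 -m pendant '[[0,[-0.1,0,0],0],[0,[-0.25,0,0],0],[0,[-0.4,0,0],0],[0,[-0.6,0,0],0],[0,[-0.7,0,0],0]]'
python3 - <<'E'
from workcell import env
from h import *
f=grab(env,'wrist','w6')
cv2.imwrite('pics/m6.png',cv2.resize(f['pixels'][0:250,201:451],(500,500),interpolation=2))
E
```

```text
time: 13.55
tcp_pos: [494.1, 67.4, 289.4]
orientation: [0.968, -0.251, -0.0, 0.0]
force: [1.7, -0.9, 1.4]
finger_gap: 0.136
finger_force: 98.1
time: 14.05
tcp_pos: [488.0, 70.8, 289.5]
orientation: [0.968, -0.251, -0.0, 0.0]
force: [1.9, -0.9, 1.3]
finger_gap: 0.134
finger_force: 98.1
```

View pics/m6.png

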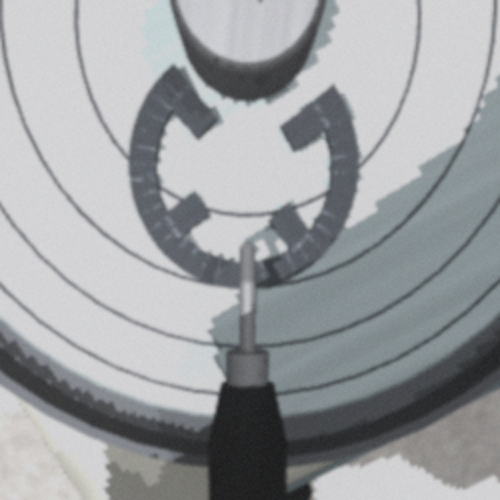

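```bash
python3 -m pendant '[[0,[-0.2,0,0],0],[0,[-0.5,0,0],0],[0,[-0.8,0,0],0],[0,[-1.1,0,0],0],[0,[-1.3,0,0],0]]'
python3 -m pendant '[[0,[-0.1,0,0],0],[0,[-0.1,0,0],0],[0,[0.2,0,0],0],[0,[0.5,0,0],0],[0,[0.5,0,0],0]]'
python3 -m pendant '[[0,[0,0,-0.3],0],[0,[0,0,-1],0],[0,[0,0,-3],0],[0,[0,0,-6],0],[0,[0,0,-9],0]]'
python3 - <<'E'
from workcell import env
from h import *
f=grab(env,'wrist','w7'); o=env.observe(); print(o['tcp_pos'],R.from_quat(o['orientation']).as_matrix().round(4),o['time'],o['force'])
cv2.imwrite('pics/m7.png',f['pixels'])
E
```

```text
time: 14.6
tcp_pos: [476.5, 77.2, 289.5]
orientation: [0.968, -0.251, -0.0, 0.0]
force: [0.1, -1.5, 1.3]
finger_gap: 0.134
finger_force: 98.1
time: 15.1
tcp_pos: [481.2, 74.5, 289.4]
orientation: [0.968, -0.251, -0.0, 0.0]
force: [-0.1, -0.6, 2.6]
finger_gap: 0.141
finger_force: 98.2
time: 15.6
tcp_pos: [481.0, 74.4, 380.7]
orientation: [0.968, -0.251, -0.0, 0.0]
force: [1.0, 1.2, -1.6]
finger_gap: 0.137
finger_force: 97.9
[482.0744254   74.48208307 385.25509652] [[ 0.8739 -0.486   0.0057]
 [-0.486  -0.8739  0.0014]
 [ 0.0043 -0.004  -1.    ]] 15.65 [2.6392682  0.07868361 4.32457841]
```

View pics/m7.png

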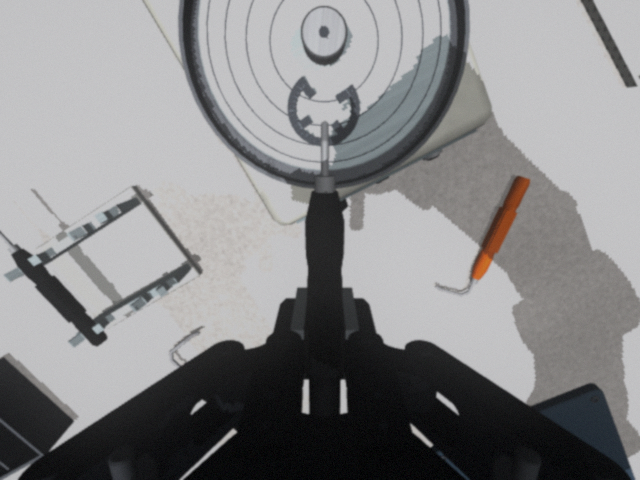

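```bash
python3 - <<'E'
from h import *
f=load('w7')
c=w(f,323,112,95);b=w(f,323,146,95); print(c,b,np.hypot(*(c-[598.3,9.7,95])[:2]),np.hypot(*(b-[598.3,9.7,95])[:2])-25.5)
print([w(f,u,v) for u,v in ((324,140),(324,165),(324,205),(324,240),(324,270))])
E
```

```text
[560.3  31.4  95. ] [540.   42.7  95. ] 43.759456120934594 41.491715905774456
[array([548.1,  37.3, 224.4]), array([540.3,  41.6, 223.4]), array([527.8,  48.6, 226.7]), array([516. ,  55.1, 227.7]), array([505.7,  60.8, 229.5])]
```

```bash
python3 -m pendant '[[0,[-0.8,-3.8,0],-6],[0,[-1.6,-7.6,0],-12],[0,[-2.4,-11.4,0],-18],[0,[-3.2,-15.2,0],-24],[0,[-4.0,-18.9,0],-30.5]]'
python3 -m pendant '[[0,[0,0,1],0],[0,[0,0,4],0],[0,[0,0,6],0],[0,[0,0,6],0],[0,[0,0,6],0]]'
python3 - <<'E'
from workcell import env
from h import *
f=grab(env,'wrist','w8'); o=env.observe(); print(o['tcp_pos'],R.from_quat(o['orientation']).as_matrix().round(4),o['time'],o['force'])
cv2.imwrite('pics/m8.png',f['pixels'])
E
```

```text
time: 16.15
tcp_pos: [538.2, 260.7, 379.8]
orientation: [1.0, 0.015, 0.0, -0.0]
force: [0.5, -0.3, -2.0]
finger_gap: 0.133
finger_force: 97.8
time: 16.65
tcp_pos: [538.1, 259.0, 319.9]
orientation: [1.0, 0.012, -0.0, 0.0]
force: [0.6, 0.3, -0.1]
finger_gap: 0.138
finger_force: 97.9
[538.31075124 259.12203935 320.57664178] [[ 9.997e-01  2.480e-02  1.000e-03]
 [ 2.480e-02 -9.997e-01  4.000e-04]
 [ 1.000e-03 -4.000e-04 -1.000e+00]] 16.7 [-0.18179618  0.69157109 -0.14721342]
```

View pics/m8.png

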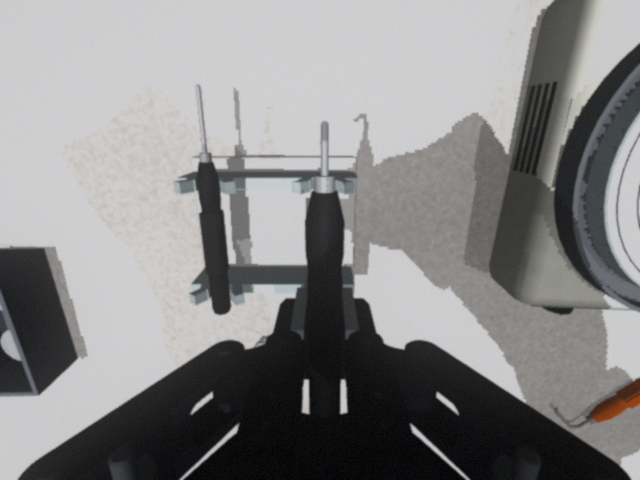

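```bash
python3 -m pendant '[[0,[0,-0.04,4],0],[0,[0,-0.04,7],0],[0,[0,-0.04,9],0],[0,[0,-0.04,10],0],[0,[0,-0.04,10.4],0]]'
python3 -m pendant '[[0,[0,0,0.2],0],[0,[0,0,0.4],0],[0,[0,0,0.4],0]]'
```

```text
time: 17.2
tcp_pos: [538.3, 259.7, 215.8]
orientation: [1.0, 0.013, 0.0, -0.0]
force: [-0.3, -0.6, -1.1]
finger_gap: 0.144
finger_force: 97.9
time: 17.5
tcp_pos: [538.5, 259.9, 212.7]
orientation: [1.0, 0.013, 0.001, -0.0]
force: [0.7, 0.0, 1.6]
finger_gap: 0.135
finger_force: 98.3
```

```bash
python3 -m pendant '[[0,[0,0,0.05],0],[0.3,[0,0,0.05],0],[0.7,[0,0,0.05],0],[0.7,[0,0,0.05],0],[0.7,[0,0,0.05],0]]' 20
python3 -m pendant '[[0.7,[0,0,-2],0],[0.7,[0,0,-6],0],[0.7,[0,0,-10],0],[0.7,[0,0,-12],0],[0.7,[0,0,-12],0]]'
python3 - <<'E'
from workcell import env
from h import *
f=grab(env,'wrist','w9'); g=grab(env,'scene','s9'); o=env.observe(); print(o['tcp_pos'],o['force'],o['finger_force'])
im=np.hstack([cv2.resize(f['pixels'],(400,300)),cv2.resize(g['pixels'][210:390,220:510],(400,300))])
cv2.imwrite('pics/m9.png',im)
E
```

```text
time: 18.0
tcp_pos: [538.0, 259.6, 211.1]
orientation: [1.0, 0.013, 0.0, -0.0]
force: [0.6, -0.6, 0.4]
finger_gap: 0.698
finger_force: 0.0
time: 18.5
tcp_pos: [538.7, 260.0, 334.3]
orientation: [1.0, 0.013, 0.003, -0.001]
force: [0.5, 0.8, -0.5]
finger_gap: 0.699
finger_force: 0.0
[537.8496461  259.55700184 330.9717214 ] [-0.52169178 -0.11325614 -0.88542471] 0.0
```

View pics/m9.png

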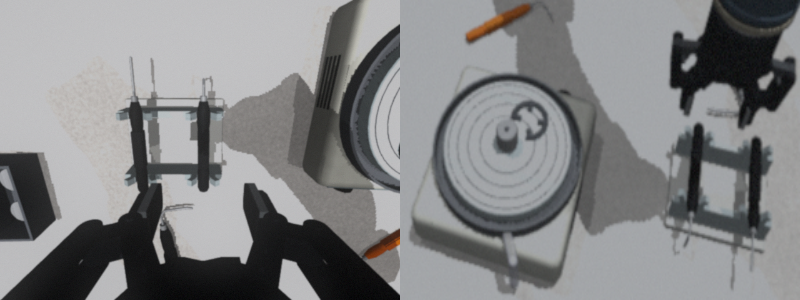

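The picture shows the hooked pick back in its slot (left frame about (204,145)). The ring is flat on the plate, clear of the spindle (right frame about (530,120)). I'll check the pick's height by depth and hand in.

```bash
python3 - <<'E'
from workcell import env
from h import *
f=load('w9')
P=[w(f,u,v) for u,v in ((326,180),(326,230),(326,290))]; print(P)
if all(abs(p[2]-60)<4 for p in P[1:]): print(env.finish_job())
E
```

```text
[array([584.4, 260.3,  60.7]), array([546.8, 259.3,  60.5]), array([497. , 257.9,  61. ])]
the job is handed in; nothing more can be done
None
```

The job is handed in: the ring lies flat on the lap plate, measured about 43 mm from the spindle axis, and the hooked pick is back in its own slot; the hand-in returned no verdict, so I can't confirm the judged result.

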